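Reverse the stop arm on its pivot pin

TASK

The pale maple stop arm is on its green stand the wrong way round for finishing work: its black horn eye is on the pivot pin and its brass eye lies on the rest block. Lift the arm off the pin, turn it end for end and refit it with the brass eye fully down over the pin and the black eye lying flat on the rest block, arm pointing straight from pin to rest. Leave the dark walnut spare arm where it lies.

Things in the scene. Friction and masses are not known exactly. Their poses are not given: they have to be found in the camera images.
- stop_center (a point): Centre, half-way up, of the loose pale maple stop arm: 174 mm long, 18 mm thick, about 140 g. Its middle is a straight bar 20 mm wide, 86 mm long: grip it here, across. A ring eye at each end (44 mm outside, 28 mm hole) is centred 65 mm from this point: brass at +x, black horn at -x. x runs along the arm, z up. It starts flat, black eye on the pin, up to 7 degrees askew of the stand.
- stop_brass_eye (a point): Centre of the brass eye's hole, half-way through the 18 mm thickness, at the +x end of the maple arm, 65 mm from its centre; same axes as the arm.
- pin (a point): On the axis of the fixed upright steel pin, at seat level; an arm fully seated has its centre 9 mm above this. The pin rises 40 mm from here: 16 mm thick for 14 mm, then tapers to 6 mm. x points level from pin to rest block, z up. The rest block is centred 130 mm along x, its top (40 mm in x, 90 in y) at this level. Base plate, 220 x 90 mm: its top is 30 mm below, the bench 40 mm below.
- spare_center (a point): Centre of the dark walnut spare arm, same shape and eyes as the maple one, lying loose flat on the bench; a bystander, not to be used or disturbed.

How it is judged:
By the outcome, as a careful person would: the job done as asked, in the order asked, and still so for the second after the job is handed in, with the robot touching nothing.
It also fails if it takes over 40 s, if anything falls off the work surface, if the arm or the gripper's body presses on something with over 40 N, if the wrist force passes 120 N, or if a joint passes its speed limit or range.

ROBOT

A 6-joint arm with a two-finger parallel gripper is mounted at the origin on the work surface. World frame = base frame: x ahead of the robot, y to its left, z up, the work surface at z = 0. Lengths are in mm, angles in rad, forces in N, time in s.
With the tool pointing down it reaches from about 275 to 775 mm from the base axis. Payload 14.6 kg.
Tool frame: the origin (TCP) lies at the very end of the fingers, on their centre line; the grasp point (between the pads) lies 19 mm behind it; y points along the fingers, z is the direction in which the jaws open and shut, and the axes are right-handed (so a half turn about y gives the same grasp; the last joint's range is limited). The gripper opens to 85 mm and grips with 20 to 120 N. Pads are 22 mm wide; open, the fingers measure 114 mm over their backs; the gripper's body (76 mm by 85 mm) begins 54 mm behind the grasp point. The pads swing forward as they close: fully open they stand 13 mm farther back than shut.
Start: joints at [-1.341, 0.263, -0.048, 1.259, 0, 1.415], TCP at [197.065, -486.614, 231.278] pointing down, gripper open.
Joint ranges: [-2.65, 2.65], [-0.89, 1.7], [-1.18, 1.37], [-2.13, 2.11], [-1.35, 1.29], [-3.14, 3.14]. Speed limits (rad/s): [1.89, 1.89, 2.57, 2.79, 3.14, 3.14].

INTERFACE

Orientations are given as a unit quaternion [x, y, z, w].
In Python, from rig import ctrl, imaging gives the robot as it stands.
- The arm moves only by the tool apply_moves, never from a script. Its argument "rows" is one flat list of numbers, 4 for each row, row after row: the shift along the tool's x, y, z in mm, then the turn about the tool's y in degrees. A call has 1 to 10 rows; each row shifts and turns the commanded pose from where the row before left it, along the tool's axes as they then stand; what a row does not reach is not made up. A row lasts 1/8 s, in which the tool goes at most 62.5 mm and 10.7 degrees, less where a joint would pass 70% of its speed; a pose out of reach is approached as far as the arm can. A call with a gripper value outside its range is refused whole. "gripper" is the finger opening in mm, from 0 to 85.4, set as the call begins (left out, the last holds). The fingers move at their own pace and stop on an object; the grip force is fixed at half the most. Time passes only in rows, so rows that do not move let the fingers close. It gives the time, the measured TCP pose, the force and the opening at its end, in the units of the state.
- ctrl.sense(): the state, without advancing time (a new reading comes with each control period).
- imaging.read_camera(name): name is "scene" or "side" or "wrist"; returns a dict with "frame" (480x640x3 uint8, red, green, blue), "fx", "fy", "cx", "cy" (pixels), "world_to_cam" (4x4, takes a point from world to camera coordinates). Camera axes: x right, y up, looking along -z (the intrinsics and any distortion apply to the point x, -y, -z); pixel columns grow to the right and rows downward; lengths in mm; the calibration is good to about 2 mm. A picture is of the moment at which its call begins. There is no depth.
- ctrl.hand_in(): hands the job in, once; it reports no verdict.
The state is a dict: "time_s": time; "qpos": joint angles; "qvel": joint speeds; "tau": joint torques, N m; "tool_pos": TCP position; "eef_rot": TCP orientation; "contact_force": force on the tool from outside, world axes, zero at the start; "moment": the same for the moment, N m; "finger_gap": finger opening in mm.
Only numpy, scipy, OpenCV 4.12 (cv2) and the standard library are available. Lean on these libraries where they do the work, as an engineer would, in place of code of your own. Each camera call takes 0.05 s, during which the arm holds its last target.

## Working session

There is one attempt and no reset: what is moved stays moved. The work goes in short steps, Python scripts to look and compute and a tool call to move; the robot and the scene stay as the last step left them, time stands still between calls to the robot, and variables do not carry over. Pictures are saved under pics/ and viewed, and the job is handed in when it is done.

Besides the shell and the picture viewer there is one more tool, called after ">>>" in YAML: its name, and indented under it one key for each argument. apply_moves: Moves the arm, as the interface text tells. Its arguments: {"type":"object","properties":{"rows":{"type":"array"},"gripper":{"type":"number"}},"required":["rows"]}

```bash
ls; mkdir -p pics; python3 - <<'E'
from rig import ctrl, imaging
import cv2,numpy as np
print(ctrl.sense())
for n in ("scene","side","wrist"):
    d=imaging.read_camera(n); cv2.imwrite(f"pics/{n}0.png",d["frame"][:,:,::-1]); print(n,{k:(v if np.ndim(v)==0 else np.round(v,4).tolist()) for k,v in d.items() if k!="frame"})
E
```

```text
pics
{'time_s': 0.0, 'qpos': array([-1.34129256e+00,  2.63555368e-01, -4.89379912e-02,  1.25940506e+00,
       -1.94811785e-05,  1.41551302e+00]), 'qvel': array([ 6.05472010e-04,  4.43620165e-04, -1.72933938e-03,  1.37033230e-05,
       -1.02999137e-03, -1.54629462e-03]), 'tau': array([ 2.01016319e-04, -6.37615085e+01,  3.84564579e+01,  1.37829728e-02,
       -5.82633675e-05, -4.03897127e-05]), 'tool_pos': array([ 196.99938602, -486.3396205 ,  230.80789525]), 'eef_rot': array([-0.13522637,  0.69444924, -0.69367099,  0.13518369]), 'contact_force': array([-0.44502715,  0.41838983,  0.30326424]), 'moment': array([-0.01063289, -0.01737777,  0.05317868]), 'finger_gap': 85.49444234359726}
scene {'fx': 566.3233620551913, 'fy': 566.3233620551913, 'cx': 320.2993352035933, 'cy': 243.2419679823674, 'world_to_cam': [[-0.0395, 0.9992, -0.0071, 16.7675], [-0.7953, -0.0271, 0.6056, 392.1735], [0.6049, 0.0296, 0.7957, -1448.9863], [0.0, 0.0, 0.0, 1.0]]}
side {'fx': 511.0439965209925, 'fy': 511.0439965209925, 'cx': 321.03238339992953, 'cy': 240.09533536876444, 'world_to_cam': [[-0.812, -0.5834, 0.0162, 452.4723], [0.3572, -0.4747, 0.8044, -265.058], [-0.4616, 0.659, 0.5938, -959.2122], [0.0, 0.0, 0.0, 1.0]]}
wrist {'fx': 427.5043280923658, 'fy': 427.5043280923658, 'cx': 322.86698491579875, 'cy': 237.49616878514922, 'world_to_cam': [[0.3759, -0.9267, -0.002, -524.9342], [0.877, 0.3564, -0.3223, 42.0724], [0.2993, 0.1194, 0.9467, -381.1501], [0.0, 0.0, 0.0, 1.0]]}
```

View pics/scene0.png

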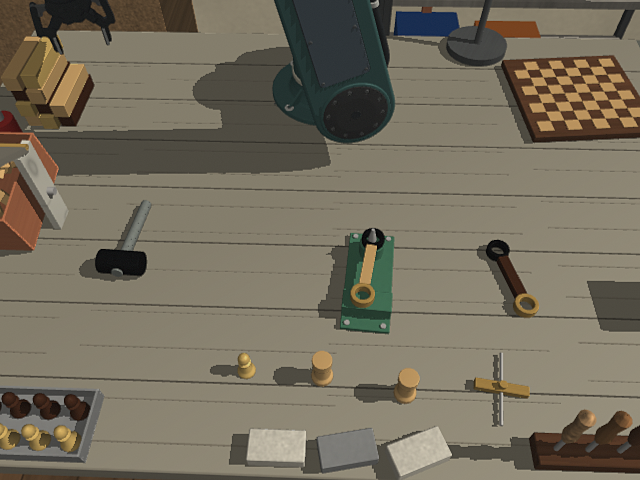

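View pics/side0.png

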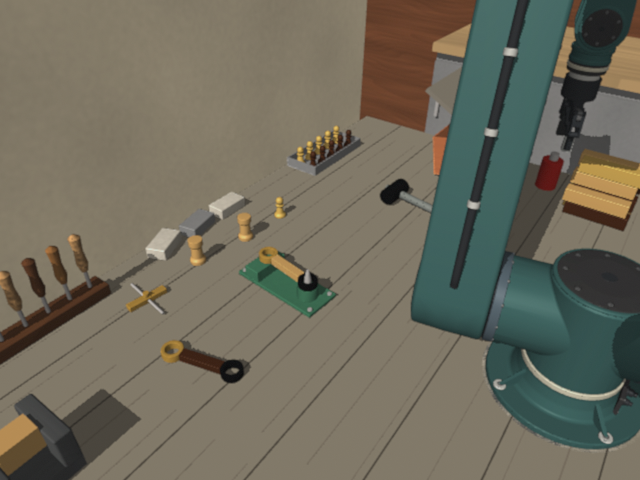

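View pics/wrist0.png

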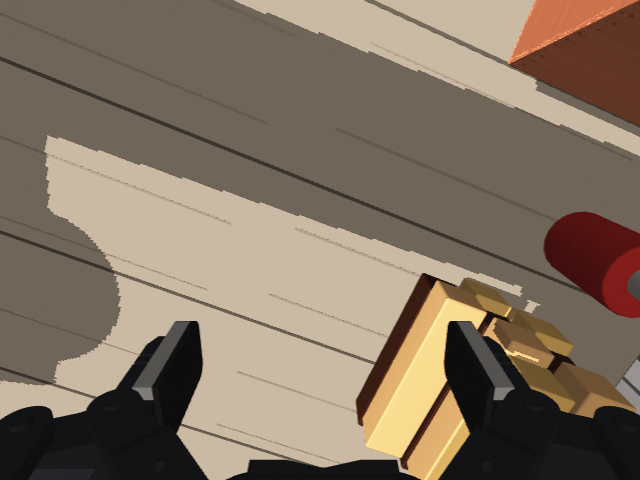

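The scene view shows the stand with the pin at about (373,236) and the brass eye at about (362,294). The spare arm is at (512,277), clear to the right. In the side view the pin tip is at about (308,270) and the brass eye at (269,256). I'll take enlarged crops next.

```bash
python3 - <<'E'
import cv2
a=cv2.imread("pics/scene0.png")[220:340,320:420]; cv2.imwrite("pics/scene0c.png",cv2.resize(a,None,fx=5,fy=5,interpolation=cv2.INTER_CUBIC))
a=cv2.imread("pics/side0.png")[235:320,230:340]; cv2.imwrite("pics/side0c.png",cv2.resize(a,None,fx=7,fy=7,interpolation=cv2.INTER_CUBIC))
E
```

```text
(no output)
```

View pics/scene0c.png

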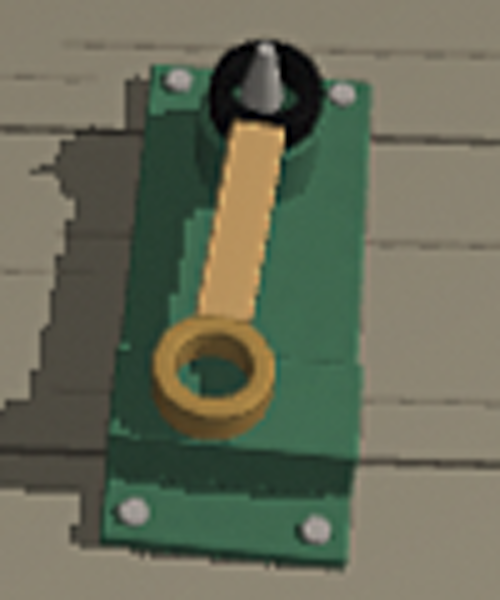

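View pics/side0c.png

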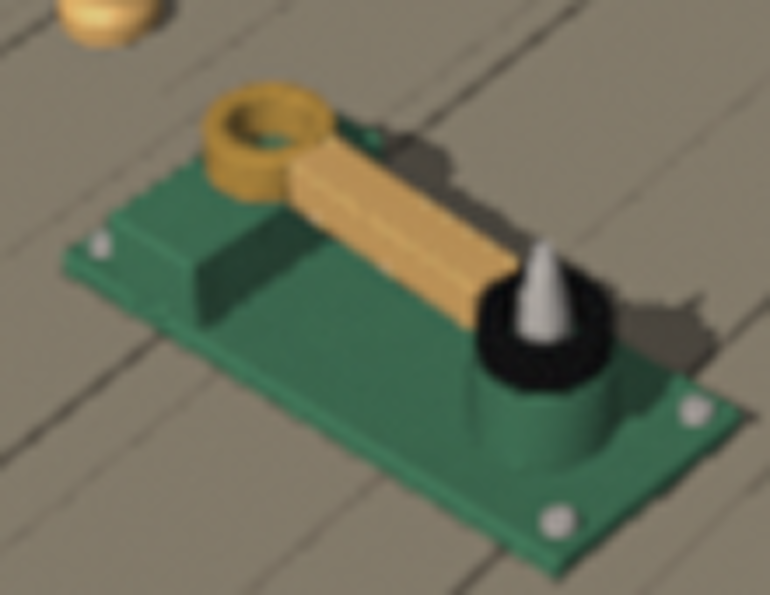

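```bash
cat > h.py <<'E'
from rig import ctrl, imaging
import numpy as np, cv2
from scipy.spatial.transform import Rotation as R
def P(d):
    W=np.array(d["world_to_cam"])[:3]; K=np.array([[d["fx"],0,d["cx"]],[0,d["fy"],d["cy"]],[0,0,1.]])
    return K@np.diag([1,-1,-1])@W
def proj(d,p):
    q=P(d)@np.r_[p,1]; return q[:2]/q[2]
def tri(ds,pxs):
    A=[]
    for d,u in zip(ds,pxs):
        M=P(d); A+= [(u[0]*M[2]-M[0])/d["fx"],(u[1]*M[2]-M[1])/d["fy"]]
    A=np.array(A); x=np.linalg.lstsq(A[:,:3],-A[:,3],rcond=None)[0]
    return x,[np.round(proj(d,x)-u,1).tolist() for d,u in zip(ds,pxs)]
def onz(d,u,z):
    M=P(d); A=np.array([u[0]*M[2]-M[0],u[1]*M[2]-M[1]])
    return np.r_[np.linalg.solve(A[:,:2],-(A[:,3]+A[:,2]*z)),z]
def crop(d,x,y,w,h,f,name):
    cv2.imwrite(f"pics/{name}.png",cv2.resize(d["frame"][y:y+h,x:x+w,::-1],None,fx=f,fy=f,interpolation=cv2.INTER_CUBIC))
def un(u,x,y,f): return (np.array(u)+.5)/f-.5+[x,y]
E
python3 - <<'E'
from h import *
a=imaging.read_camera("scene"); b=imaging.read_camera("side")
S=lambda u:un(u,320,220,5); T=lambda u:un(u,230,235,7)
for n,s,t in [("tip",(266,42),(542,238)),("brass",(215,363),(268,122)),("black",(266,92),(545,322)),("bolt1",(178,79),(695,408)),("bolt2",(343,93),(558,519)),("bolt3",(316,528),(100,243)),("c1",(371,84),(558,562)),("c2",(150,66),(748,412)),("c3",(347,567),(65,262))]:
    x,e=tri([a,b],[S(s),T(t)]); print(n,x.round(1),e)
b1,b2,b3,b4=[onz(a,S(u),12) for u in [(178,79),(343,93),(316,529),(133,511)]]
print(b1,b2,b3,b4)
for p in (b1-b4,b2-b3,b2-b1,b3-b4): print(np.hypot(*p[:2]),np.degrees(np.arctan2(p[1],p[0])))
# spare
for u in [(497,250),(527,304)]: print(onz(a,u,18))
E
```

```text
tip [519.8 103.8  85.8] [[0.4, 0.4], [0.4, -0.2]]
brass [645.8  85.1  59.6] [[0.3, 0.3], [0.3, -0.1]]
black [518.1 105.4  53.8] [[0.1, 0.1], [0.1, -0.1]]
bolt1 [482.6  73.5  14.7] [[0.3, 0.3], [0.3, -0.2]]
bolt2 [487.4 139.5  14.9] [[0.2, 0.2], [0.2, -0.1]]
bolt3 [686.6 124.3  14.6] [[0.8, 0.6], [0.7, -0.3]]
c1 [479.  151.2  10.8] [[0.1, 0.1], [0.1, -0.0]]
c2 [471.5  61.5   9.7] [[-0.1, -0.1], [-0.1, 0.0]]
c3 [696.6 134.2   7. ] [[-0.1, -0.1], [-0.1, 0.0]]
[479.80018209  72.9964793   12.        ] [484.72257137 139.48936912  12.        ] [684.44387167 123.18617072  12.        ] [679.39903852  57.13011901  12.        ]
200.22848167812813 175.45504442609825
200.3856084484498 175.33330726195166
66.67484018637028 85.76618469718646
66.248413636352 85.6326842945807
[511.58042426 351.65852647  18.        ]
[633.86974756 388.17195519  18.        ]
```

```bash
python3 - <<'E'
from h import *
s=ctrl.sense(); M=R.from_quat(s["eef_rot"]).as_matrix(); print(s["time_s"]); print(M.round(3))
for n,v in zip("xyz",M.T): print(n,np.degrees(np.arctan2(v[1],v[0])))
d=imaging.read_camera("wrist"); W=np.array(d["world_to_cam"]); c=-W[:3,:3].T@W[:3,3]; print(c, M.T@(c-s["tool_pos"]), M.T@W[:3,:3].T)
E
```

```text
0.25
[[-0.927 -0.     0.375]
 [-0.375  0.    -0.927]
 [-0.    -1.    -0.   ]]
x -157.95420467484416
y 100.88455112672163
z -67.95420234262365
[ 274.52211321 -455.98822617  373.5193161 ] [ -83.27768342 -142.43131532    0.73542922] [[-5.82423537e-04 -9.46600804e-01 -3.22407473e-01]
 [ 1.08012390e-03  3.22406744e-01 -9.46600615e-01]
 [ 9.99999247e-01 -8.99562495e-04  8.34668874e-04]]
```

>>> apply_moves:
  rows: [0, 0, 0, -10.6, 0, 0, 0, -10.6, 0, 0, 0, -10.6, 0, 0, 0, -10.6, 0, 0, 0, -10.6, 0, 0, 0, -10.6, 0, 0, 0, -10.6, 0, 0, 0, -10.6, 0, 0, 0, -10.6, 0, 0, 0, -10.6]

```text
time_s: 1.55
tool_pos: [197.0, -486.5, 231.2]
eef_rot: [-0.637, 0.308, -0.308, 0.637]
contact_force: [-0.3, -0.2, -0.1]
finger_gap: 85.4
```

>>> apply_moves:
  rows: [0, 0, 0, -10.6, 0, 0, 0, -10.6, 0, 0, 0, -10.6, 0, 0, 0, -10.6, 0, 0, 0, -0.5]

```text
time_s: 2.17
tool_pos: [197.1, -486.6, 231.2]
eef_rot: [-0.705, 0.056, -0.056, 0.705]
contact_force: [-0.0, 0.6, -0.6]
finger_gap: 85.4
```

>>> apply_moves:
  rows: [20, 0, 45, 0, 22, 0, 49, 0, 22, 0, 49, 0, 22, 0, 49, 0, 22, 0, 49, 0, 22, 0, 49, 0, 22, 0, 49, 0, 22, 0, 49, 0, 22, 0, 49, 0, 22, 0, 49, 0]

```text
time_s: 3.42
tool_pos: [489.6, -39.2, 231.4]
eef_rot: [0.705, -0.057, 0.058, -0.705]
contact_force: [0.7, -0.5, 0.3]
finger_gap: 85.6
```

>>> apply_moves:
  rows: [24, 0, 49, 0, 24, 0, 49, 0, 24, 0, 49, 0, 0, 0, 0, 0]

```text
time_s: 3.92
tool_pos: [584.2, 95.5, 230.3]
eef_rot: [-0.705, 0.056, -0.056, 0.705]
contact_force: [-0.9, 0.2, -0.8]
finger_gap: 85.5
```

```bash
python3 - <<'E'
from h import *
s=ctrl.sense(); M=R.from_quat(s["eef_rot"]).as_matrix();print(s["time_s"],s["tool_pos"],np.degrees(np.arctan2(M[1,0],M[0,0])),s["qpos"])
d=imaging.read_camera("wrist"); cv2.imwrite("pics/w1.png",d["frame"][:,:,::-1])
E
```

```text
3.925 [584.22220353  95.51005332 230.32198562] -9.121538808600368 [2.42618793e-02 3.80835434e-01 1.25507143e-01 1.31615937e+00
 3.81808073e-04 1.83462726e-01]
```

View pics/w1.png

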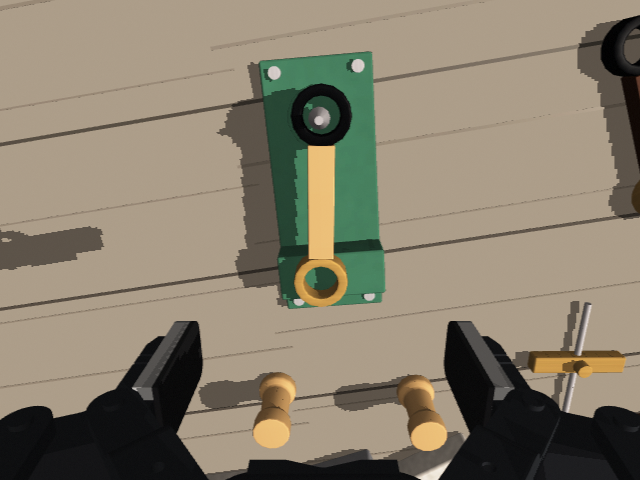

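The wrist view shows the pin tip at about (319,118), the black eye at (321,114), the bar running along column 321, and the brass eye at (321,281).

```bash
python3 - <<'E'
from h import *
a=cv2.imread("pics/w1.png"); 
cv2.imwrite("pics/w1c.png",cv2.resize(a[40:170,250:400],None,fx=4.5,fy=4.5,interpolation=cv2.INTER_CUBIC))
cv2.imwrite("pics/w1d.png",cv2.resize(a[190:320,250:400],None,fx=4.5,fy=4.5,interpolation=cv2.INTER_CUBIC))
E
```

```text
(no output)
```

View pics/w1c.png

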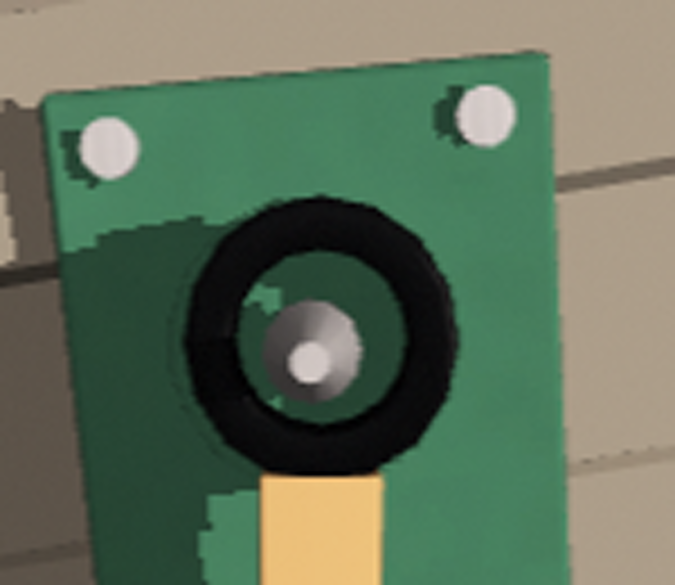

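View pics/w1d.png

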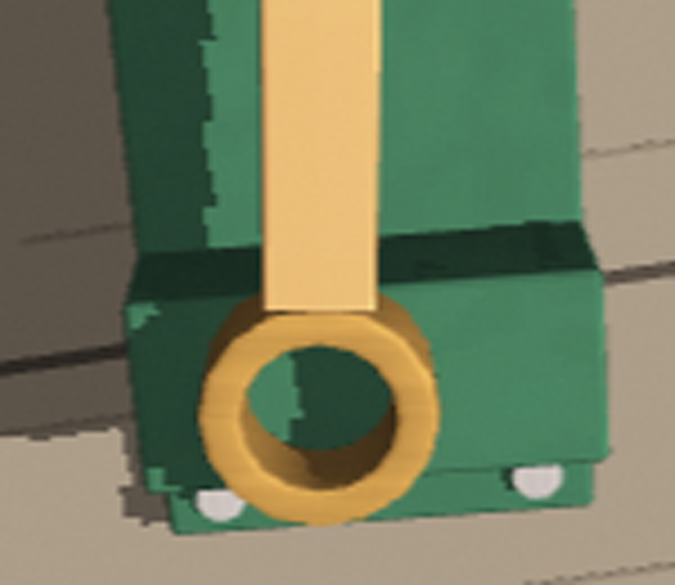

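```bash
python3 - <<'E'
from h import *
a=imaging.read_camera("scene"); b=imaging.read_camera("side"); w=imaging.read_camera("wrist")
S=lambda u:un(u,320,220,5); T=lambda u:un(u,230,235,7)
C=lambda u:un(u,250,40,4.5); D=lambda u:un(u,250,190,4.5)
for n,s,t,v in [("tip",(266,42),(542,238),C((309,362))),("brass",(215,363),(268,122),D((321,418))),("black",(266,92),(545,322),C((321,337))),("bolt1",(178,79),(695,408),C((109,148))),("bolt2",(343,93),(558,519),C((486,115)))]:
    x,e=tri([a,b,w],[S(s),T(t),v]); print(n,x.round(1),e); x,e=tri([a,w],[S(s),v]); print("   ",x.round(1))
for n,v,z in [("tip",C((309,362)),80),("brass",D((321,418)),58),("black",C((321,337)),58),("b1",C((109,148)),13),("b2",C((486,115)),13),("plate c1",C((45,97)),10),("c2",C((546,54)),10),("restL",D((128,305)),40),("restR",D((605,268)),40),("restR2",D((607,460)),40),("restL2",D((150,492)),40)]: print(n,onz(w,v,z).round(1))
E
```

```text
tip [519.  102.2  85. ] [[-0.5, 0.3], [1.2, -0.2], [4.2, 1.5]]
    [517.8 101.4  84.7]
brass [645.5  83.4  58.7] [[-0.7, 0.3], [0.9, -0.1], [3.5, 0.7]]
    [644.5  82.6  58.8]
black [517.3 104.   53.1] [[-0.7, -0.0], [0.9, -0.0], [3.6, 1.4]]
    [516.2 103.4  52. ]
bolt1 [481.8  72.1  14.3] [[-0.4, 0.1], [1.0, -0.2], [3.3, 1.2]]
    [480.7  71.3  13.7]
bolt2 [486.8 137.9  14. ] [[-0.6, 0.2], [0.9, -0.1], [3.5, 1.0]]
    [485.8 137.4  13.3]
tip [517.9  99.5  80. ]
brass [644.7  80.6  58. ]
black [515.7 101.6  58. ]
b1 [480.4  69.6  13. ]
b2 [485.6 135.4  13. ]
plate c1 [470.3  59.8  10. ]
c2 [477.4 147.3  10. ]
restL [624.4  47.5  40. ]
restR [631.2 135.9  40. ]
restR2 [670.3 131.8  40. ]
restL2 [663.   44.2  40. ]
```

The wrist view and the fixed cameras disagree by about 3 mm. I'll make a half turn now, so that the camera ends up over the pin during refitting. It also gives a second view from the opposite side, which averages out the bias.

>>> apply_moves:
  rows: [0, 0, 0, -10, 0, 0, 0, -10, 0, 0, 0, -10, 0, 0, 0, -10, 0, 0, 0, -10, 0, 0, 0, -10, 0, 0, 0, -10, 0, 0, 0, -10, 0, 0, 0, -10, 0, 0, 0, -10]

```text
time_s: 5.38
tool_pos: [582.6, 91.7, 231.7]
eef_rot: [0.495, 0.505, -0.505, -0.495]
contact_force: [0.5, 0.7, -0.7]
finger_gap: 85.2
```

>>> apply_moves:
  rows: [0, 0, 0, -10, 0, 0, 0, -10, 0, 0, 0, -10, 0, 0, 0, -10, 0, 0, 0, -10, 0, 0, 0, -10, 0, 0, 0, -10, 0, 0, 0, -10, 0, 0, 0, 0]

```text
time_s: 6.5
tool_pos: [582.7, 91.9, 231.7]
eef_rot: [-0.057, -0.705, 0.705, 0.057]
contact_force: [0.3, -0.6, -0.6]
finger_gap: 85.5
```

```bash
python3 - <<'E'
from h import *
s=ctrl.sense(); M=R.from_quat(s["eef_rot"]).as_matrix();print(s["time_s"],s["tool_pos"],np.degrees(np.arctan2(M[1,0],M[0,0])),s["qpos"])
d=imaging.read_camera("wrist"); cv2.imwrite("pics/w2.png",d["frame"][:,:,::-1])
E
```

```text
6.5 [582.69091479  91.87808633 231.68036955] 170.7521523975396 [ 1.83277532e-02  3.76040202e-01  1.21597744e-01  1.31595781e+00
 -5.66089297e-05 -2.96185953e+00]
```

View pics/w2.png

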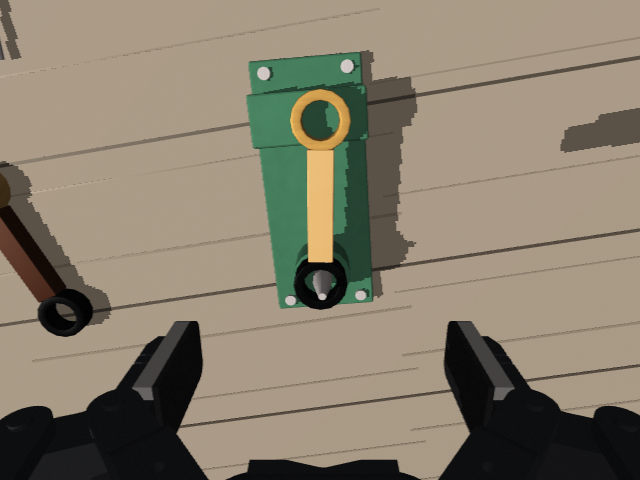

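```bash
python3 - <<'E'
from h import *
w=imaging.read_camera("wrist"); crop(w,240,40,150,130,4.5,"w3c"); crop(w,240,220,150,130,4.5,"w3d")
s=ctrl.sense(); print(s["tool_pos"],s["time_s"])
E
```

```text
[582.83119626  92.20952365 231.54917457] 6.6
```

View pics/w3c.png

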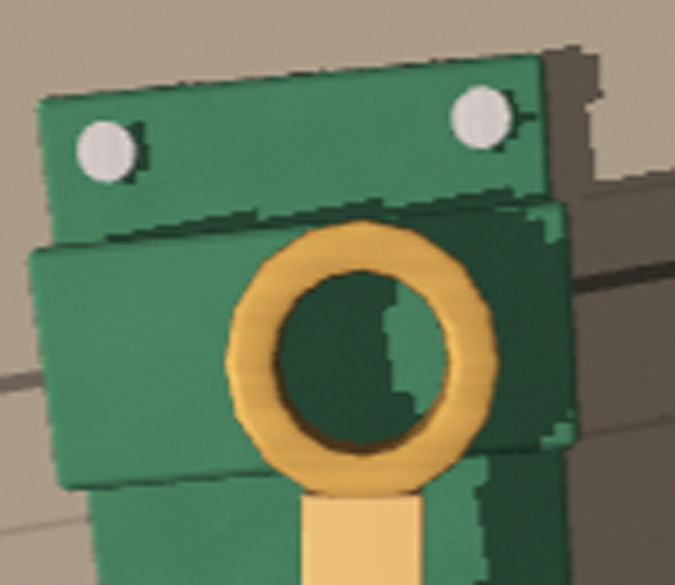

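View pics/w3d.png

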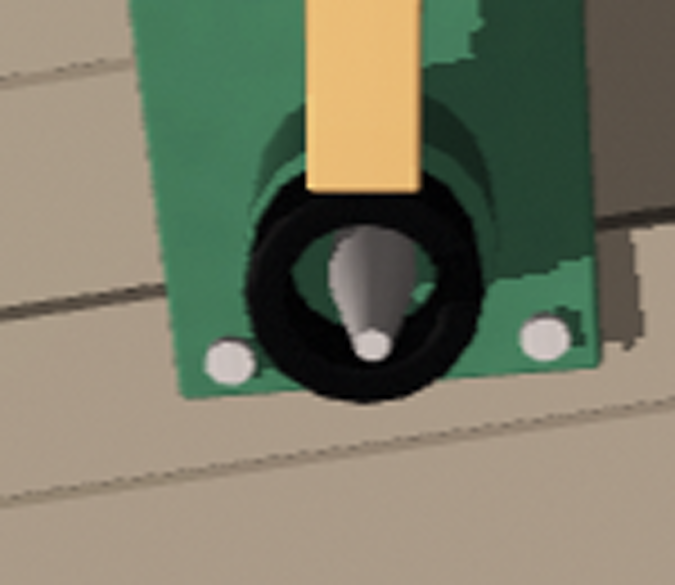

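```bash
python3 - <<'E'
from h import *
a=imaging.read_camera("scene"); b=imaging.read_camera("side"); w=imaging.read_camera("wrist")
S=lambda u:un(u,320,220,5); T=lambda u:un(u,230,235,7)
C=lambda u:un(u,240,40,4.5); D=lambda u:un(u,240,220,4.5)
for n,s,t,v in [("tip",(266,42),(542,238),D((372,345))),("brass",(215,363),(268,122),C((362,360))),("black",(266,92),(545,322),D((366,298))),("bolt1",(178,79),(695,408),D((546,338))),("bolt2",(343,93),(558,519),D((230,362))),("bolt3",(316,529),(100,243),C((106,152)))]:
    x,e=tri([a,b,w],[S(s),T(t),v]); print(n,x.round(1),e); x,e=tri([a,w],[S(s),v]); print("   ",x.round(1))
for n,v,z in [("tip",D((372,345)),80),("brass",C((362,360)),58),("black",D((366,298)),58),("b1",D((546,338)),12),("b2",D((230,362)),12),("b3",C((106,152)),12),("b4",C((482,117)),12)]: print(n,onz(w,v,z).round(1))
s=ctrl.sense(); print(s["tool_pos"],s["time_s"],s["eef_rot"])
E
```

```text
tip [520.7 103.1  85. ] [[0.0, 1.0], [0.3, -0.3], [-0.4, 2.0]]
    [528.6 101.8  97.7]
brass [646.5  84.5  59.4] [[-0.0, 0.6], [0.3, -0.3], [-0.8, 1.2]]
    [647.4  84.   63. ]
black [517.6 105.2  54. ] [[0.0, -0.2], [0.4, -0.1], [-0.9, -1.0]]
    [514.4 105.3  49.3]
bolt1 [482.9  73.1  14.4] [[0.1, 0.4], [0.3, -0.2], [-0.5, 0.4]]
    [485.9  72.7  19.8]
bolt2 [487.7 138.9  14.4] [[-0.1, 0.4], [0.3, -0.2], [-0.7, 0.6]]
    [490.1 138.1  18.6]
bolt3 [686.7 123.8  14.1] [[0.5, 0.6], [0.9, -0.2], [-1.1, -0.2]]
    [686.3 122.8  15.4]
tip [519.8 102.9  80. ]
brass [647.1  83.8  58. ]
black [518.4 104.3  58. ]
b1 [482.   72.5  12. ]
b2 [487.  138.5  12. ]
b3 [686.5 123.2  12. ]
b4 [681.6  57.2  12. ]
[582.94957249  92.60251035 231.38035413] 6.75 [-0.05684484 -0.70481248  0.70482798  0.05679383]
```

>>> apply_moves:
  rows: [0.7, 20, -1.7, 0, 0, 30, 0, 0, 0, 30, 0, 0, 0, 30, 0, 0, 0, 30, 0, 0, 0, 25, 0, 0, 0, 20, 0, 0, 0, 16, 0, 0, 0, 0, 0, 0, 0, 0, 0, 0]
  gripper: 60

```text
time_s: 8.0
tool_pos: [583.0, 94.7, 30.9]
eef_rot: [0.056, 0.705, -0.705, -0.056]
contact_force: [-0.5, -0.2, 0.6]
finger_gap: 60.0
```

```bash
python3 - <<'E'
from h import *
w=imaging.read_camera("wrist"); cv2.imwrite("pics/w4.png",w["frame"][:,:,::-1]); b=imaging.read_camera("side"); crop(b,200,160,200,150,4,"s4")
s=ctrl.sense(); print(s["tool_pos"],s["time_s"],s["contact_force"])
E
```

```text
[583.11100332  94.67342012  31.0602311 ] 8.1 [-0.59529563 -0.22791408  0.18723165]
```

View pics/w4.png

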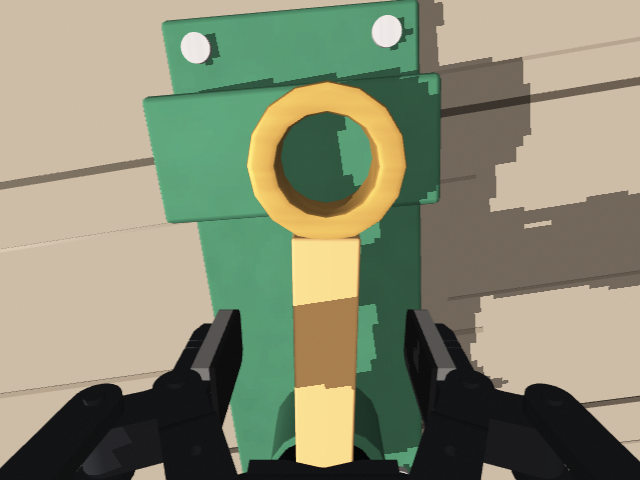

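View pics/s4.png

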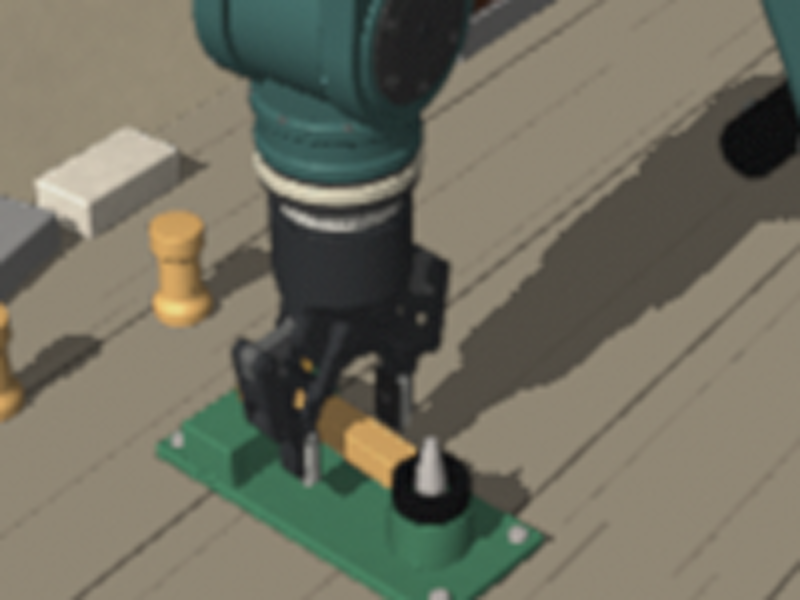

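The fingers straddle the bar: the bar is at column 326 and the pads at about 228 and 415. The brass eye is at (327,161). I'll close now.

>>> apply_moves:
  rows: [0, 0, 0, 0, 0, 0, 0, 0, 0, 0, 0, 0, 0, 0, 0, 0, 0, 0, 0, 0, 0, 0, 0, 0, 0, 0, 0, 0, 0, 0, 0, 0]
  gripper: 10

```text
time_s: 9.1
tool_pos: [582.8, 94.7, 30.7]
eef_rot: [0.056, 0.705, -0.705, -0.056]
contact_force: [-1.2, -0.1, 4.8]
finger_gap: 19.3
```

>>> apply_moves:
  rows: [0, -5, 0, 0, 0, -8, 0, 0, 0, -10, 0, 0, 0, -12, 0, 0, 0, -12, 0, 0, 0, -12, 0, 0, 0, -12, 0, 0, 0, -9, 0, 0, 0, 0, 0, 0]

```text
time_s: 10.22
tool_pos: [583.0, 94.7, 110.9]
eef_rot: [0.056, 0.705, -0.705, -0.055]
contact_force: [-0.0, 0.4, -1.2]
finger_gap: 19.1
```

```bash
python3 - <<'E'
from h import *
w=imaging.read_camera("wrist"); cv2.imwrite("pics/w5.png",w["frame"][:,:,::-1]); b=imaging.read_camera("side"); crop(b,200,160,200,150,4,"s5")
s=ctrl.sense(); print(s["tool_pos"],s["time_s"],s["contact_force"],s["moment"],s["finger_gap"])
E
```

```text
[582.4690493   94.65226933 110.00347901] 10.325 [-0.32877094  0.10120401 -1.4597178 ] [-0.04083695 -0.02451279 -0.0147827 ] 18.878874494903872
```

View pics/w5.png

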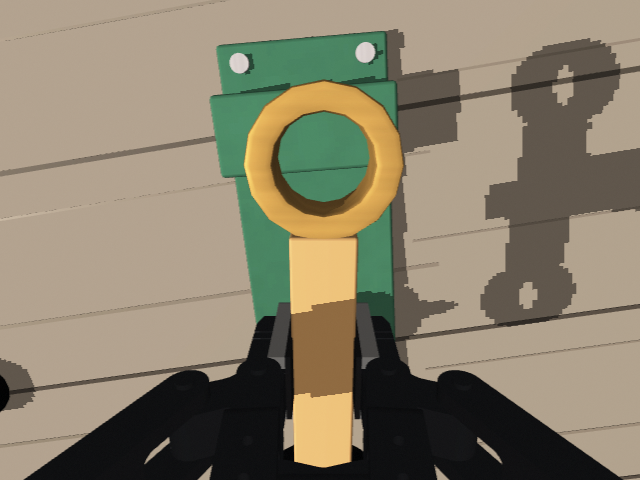

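View pics/s5.png

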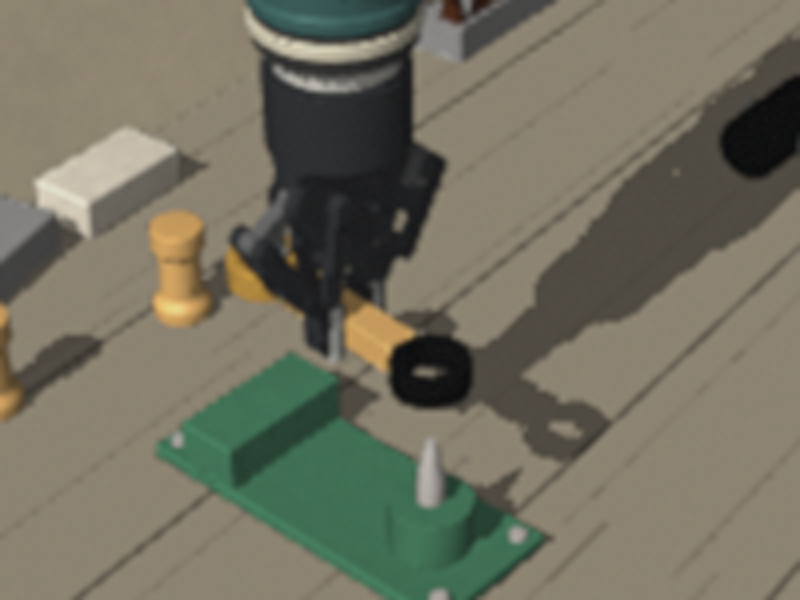

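```bash
python3 - <<'E'
from h import *
w=imaging.read_camera("wrist"); crop(w,230,70,190,180,3.3,"w5c")
s=ctrl.sense(); M=R.from_quat(s["eef_rot"]).as_matrix(); print(s["tool_pos"],np.degrees(np.arctan2(M[1,0],M[0,0])))
E
```

```text
[582.41761774  94.65662367 109.89295458] 170.94600237308256
```

View pics/w5c.png

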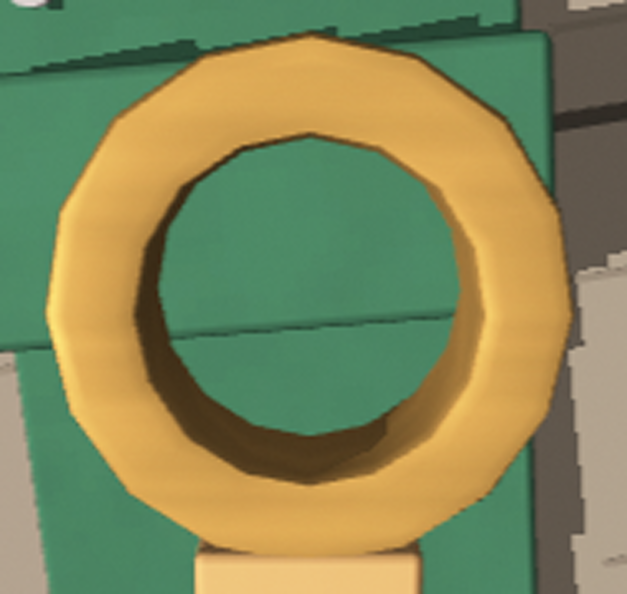

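```bash
python3 - <<'E'
from h import *
w=imaging.read_camera("wrist")
s=ctrl.sense(); M=R.from_quat(s["eef_rot"]).as_matrix(); t=s["tool_pos"]
for dz in (26,28,30):
    e=onz(w,un((310.5,308),230,70,3.3),t[2]+dz); print(dz,(M.T@(e-t)).round(1))
# bar end centre (v at eye joint) & bar near fingers: bar left/right edges rows 245 & 290
for u in [(323.5,242),(323.5,292),(323.5,390)]: print((M.T@(onz(w,u,t[2]+28)-t)).round(1))
print(t,s["time_s"])
# orientation tilt
print(M[:,1])
E
```

```text
26 [-65.3 -26.    0.7]
28 [-65.6 -28.    0.7]
30 [-65.9 -30.    0.7]
[-43.2 -28.    0.6]
[-27.6 -28.    0.6]
[  7.3 -28.    0.7]
[582.39356368  94.67148338 109.84075315] 10.425
[-7.09335672e-04 -1.49626966e-05 -9.99999748e-01]
```

The arm is off the pin. The grip is centred, with the eye at tool (-65.6, +0.7). Now the end-for-end turn of +175.3°.

>>> apply_moves:
  rows: [0, 0, 0, 5.3, 0, 0, 0, 10, 0, 0, 0, 10, 0, 0, 0, 10, 0, 0, 0, 10, 0, 0, 0, 10, 0, 0, 0, 10, 0, 0, 0, 10, 0, 0, 0, 10, 0, 0, 0, 10]

```text
time_s: 11.68
tool_pos: [582.4, 94.6, 109.9]
eef_rot: [-0.56, -0.432, 0.432, 0.56]
contact_force: [-0.2, -0.1, -1.3]
finger_gap: 19.2
```

>>> apply_moves:
  rows: [0, 0, 0, 10, 0, 0, 0, 10, 0, 0, 0, 10, 0, 0, 0, 10, 0, 0, 0, 10, 0, 0, 0, 10, 0, 0, 0, 10, 0, 0, 0, 10, 0, 0, 0, 0, 0, 0, 0, 0]

```text
time_s: 12.92
tool_pos: [582.5, 94.7, 110.1]
eef_rot: [0.707, -0.026, 0.025, -0.707]
contact_force: [-0.4, -0.2, -0.7]
finger_gap: 19.1
```

```bash
python3 - <<'E'
from h import *
w=imaging.read_camera("wrist"); cv2.imwrite("pics/w6.png",w["frame"][:,:,::-1]);crop(w,210,60,210,200,3,"w6c")
s=ctrl.sense(); M=R.from_quat(s["eef_rot"]).as_matrix(); print(s["tool_pos"],np.degrees(np.arctan2(M[1,0],M[0,0])),s["time_s"],s["qpos"])
c=np.r_[584.3,97.85,0]-s["tool_pos"]; print((M.T@c).round(1))
E
```

```text
[582.53828896  94.64569303 110.1167152 ] -4.169583542897716 12.975 [ 2.30309558e-02  4.33210236e-01 -1.23976028e-01  1.01392631e+00
  1.87928954e-05  9.58039123e-02]
[  1.6 110.1   3.3]
```

View pics/w6.png

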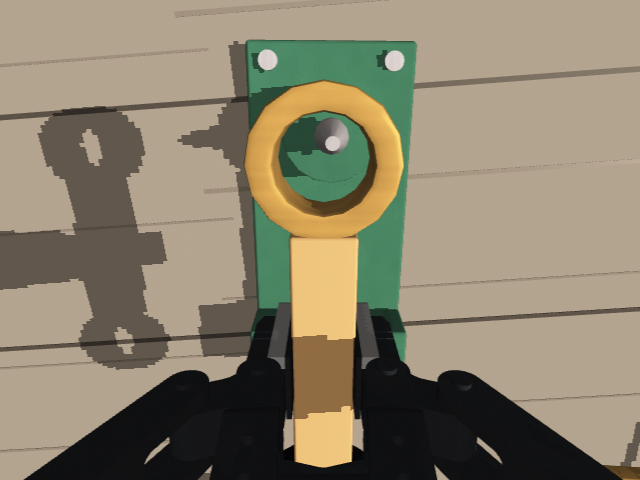

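The eye is at (324,159) and the pin tip at (333,144), seen through the hole. The bolts at (267,60) and (395,61) are level, so the yaw is right. Next I'll compute the shift.

```bash
python3 - <<'E'
from h import *
w=imaging.read_camera("wrist")
s=ctrl.sense(); M=R.from_quat(s["eef_rot"]).as_matrix(); t=s["tool_pos"]; print(t,np.degrees(np.arctan2(M[1,0],M[0,0])))
e=onz(w,(323.7,158.8),t[2]+28); print("eye",e,(M.T@(e-t)).round(1))
for z in (80,85):
    p=onz(w,(332.5,143.5),z); print("tip",z,p,(M.T@(p-t)).round(1))
b1,b2=onz(w,(267,60),12),onz(w,(395,61),12); print(b1,b2,np.degrees(np.arctan2(*(b2-b1)[:2])))
E
```

```text
[582.56071038  94.6613255  110.16696895] -4.205224158762095
eye [517.04572613  99.21744526 138.16696895] [-65.7 -28.   -0.3]
tip 80 [519.76418512 102.67846773  80.        ] [-63.2  30.2   3.4]
tip 85 [519.20191773 102.60397712  85.        ] [-63.8  25.2   3.3]
[482.29863498  72.43429317  12.        ] [487.58359881 138.93252534  12.        ] 4.544045429376835
```

>>> apply_moves:
  rows: [2, 0, 3.5, 0.3, 0, 10, 0, 0, 0, 12, 0, 0, 0, 8, 0, 0, 0, 0, 0, 0, 0, 0, 0, 0]

```text
time_s: 13.78
tool_pos: [585.0, 98.0, 80.4]
eef_rot: [-0.707, 0.029, -0.029, 0.707]
contact_force: [0.2, 0.5, -1.1]
finger_gap: 19.3
```

```bash
python3 - <<'E'
from h import *
w=imaging.read_camera("wrist"); cv2.imwrite("pics/w7.png",w["frame"][:,:,::-1])
a=imaging.read_camera("scene");b=imaging.read_camera("side");crop(b,230,200,120,120,5,"s7");crop(a,300,180,140,150,4,"a7")
s=ctrl.sense(); M=R.from_quat(s["eef_rot"]).as_matrix(); print(s["tool_pos"],np.degrees(np.arctan2(M[1,0],M[0,0])),s["time_s"])
E
```

```text
[585.11328112  98.00345384  80.62212276] -4.651415954736136 13.925
```

View pics/w7.png

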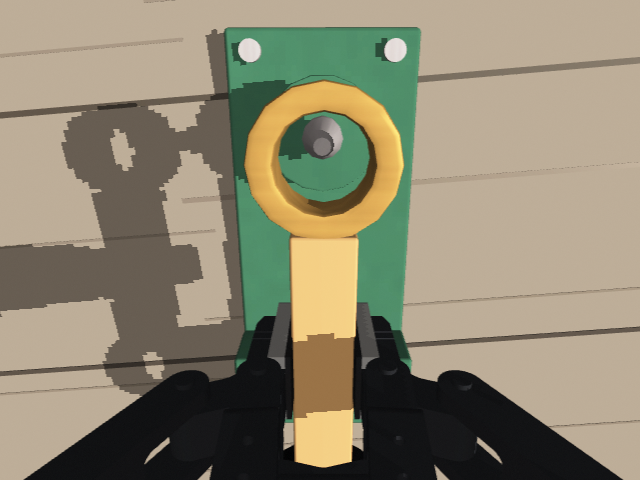

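View pics/s7.png

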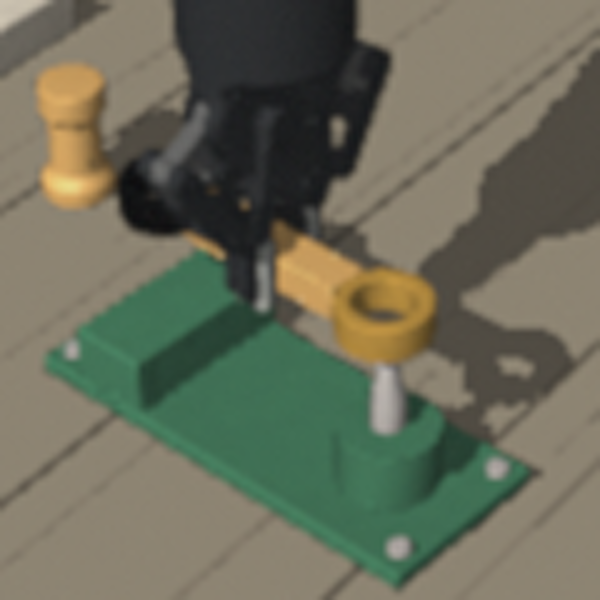

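```bash
python3 - <<'E'
from h import *
w=imaging.read_camera("wrist")
s=ctrl.sense(); M=R.from_quat(s["eef_rot"]).as_matrix(); t=s["tool_pos"]; print(t,np.degrees(np.arctan2(M[1,0],M[0,0])))
e=onz(w,(323.7,158.8),t[2]+28); print("eye",e,(M.T@(e-t)).round(1))
for z in (80,85):
    p=onz(w,(322.5,146),z); print("tip",z,p,(M.T@(p-t)).round(1))
E
```

```text
[585.04489967  98.0221818   80.56434866] -4.653021374699323
eye [519.61462384 103.1148042  108.56434866] [-65.6 -28.   -0.2]
tip 80 [519.59438564 102.7986781   80.        ] [-65.6   0.5  -0.5]
tip 85 [519.00830404 102.84575315  85.        ] [-66.2  -4.5  -0.5]
```

Aligned to within 0.5 mm. Descending.

>>> apply_moves:
  rows: [0, 8, 0, -0.2, 0, 8, 0, 0, 0, 8, 0, 0, 0, 8, 0, 0, 0, 6, 0, 0, 0, 5, 0, 0, 0, 4, 0, 0, 0, 2, 0, 0, 0, 0, 0, 0, 0, 0, 0, 0]

```text
time_s: 15.22
tool_pos: [585.0, 98.0, 31.5]
eef_rot: [-0.707, 0.027, -0.028, 0.707]
contact_force: [-0.6, -0.2, -1.7]
finger_gap: 19.4
```

```bash
python3 - <<'E'
from h import *
w=imaging.read_camera("wrist"); cv2.imwrite("pics/w8.png",w["frame"][:,:,::-1])
b=imaging.read_camera("side");crop(b,220,200,130,120,5,"s8")
s=ctrl.sense(); M=R.from_quat(s["eef_rot"]).as_matrix(); print(s["tool_pos"],np.degrees(np.arctan2(M[1,0],M[0,0])),s["time_s"],s["contact_force"])
E
```

```text
[585.01230471  98.00242407  31.46065306] -4.453559061607441 15.325 [ 0.44462918 -0.08510971 -1.20875679]
```

View pics/w8.png

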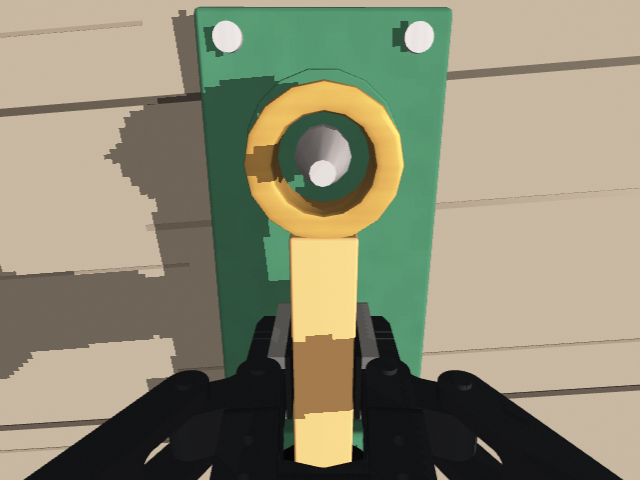

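View pics/s8.png

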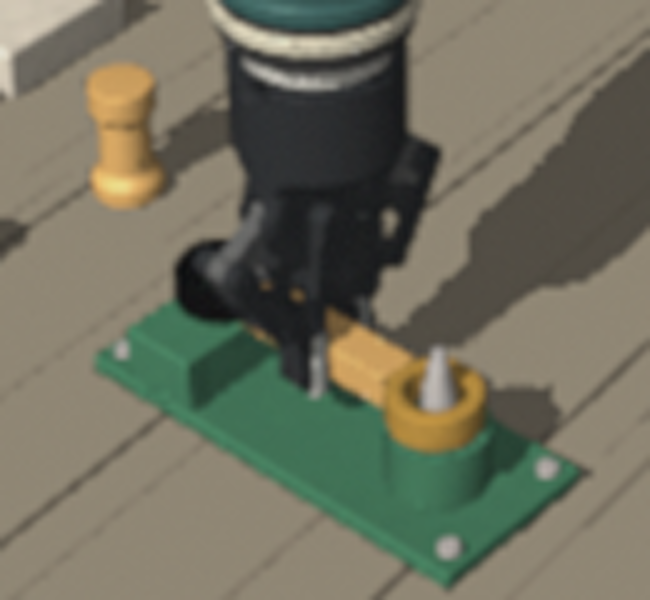

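The brass eye is over the pin, with the tip at (322,173) inside the hole. The arm's weight is still on the gripper, so I'll ease down.

>>> apply_moves:
  rows: [0, 0.5, 0, 0, 0, 0.3, 0, 0, 0, 0, 0, 0]

```text
time_s: 15.7
tool_pos: [584.9, 98.0, 30.7]
eef_rot: [-0.707, 0.027, -0.028, 0.707]
contact_force: [-1.3, 0.2, 4.4]
finger_gap: 18.7
```

Contact is felt (+4.4 N upward), so the arm is seated. Releasing.

>>> apply_moves:
  rows: [0, 0, 0, 0, 0, 0, 0, 0, 0, 0, 0, 0, 0, 0, 0, 0, 0, 0, 0, 0, 0, 0, 0, 0]
  gripper: 55

```text
time_s: 16.45
tool_pos: [584.9, 98.0, 30.5]
eef_rot: [-0.707, 0.027, -0.027, 0.707]
contact_force: [0.0, -0.4, 0.4]
finger_gap: 55.2
```

>>> apply_moves:
  rows: [0, -10, 0, 0, 0, -25, 0, 0, 0, -35, 0, 0, 0, -35, 0, 0, 0, -35, 0, 0, 0, -35, 0, 0, 0, -25, 0, 0, 0, 0, 0, 0, 0, 0, 0, 0]

```text
time_s: 17.58
tool_pos: [584.6, 98.0, 230.1]
eef_rot: [0.707, -0.028, 0.027, -0.707]
contact_force: [1.0, -0.3, 0.1]
finger_gap: 55.0
```

```bash
python3 - <<'E'
from h import *
w=imaging.read_camera("wrist"); cv2.imwrite("pics/w9.png",w["frame"][:,:,::-1])
a=imaging.read_camera("scene");b=imaging.read_camera("side");crop(b,220,200,130,120,5,"s9");crop(a,320,190,100,150,4,"a9"); cv2.imwrite("pics/a9full.png",a["frame"][:,:,::-1])
s=ctrl.sense(); M=R.from_quat(s["eef_rot"]).as_matrix(); print(s["tool_pos"],np.degrees(np.arctan2(M[1,0],M[0,0])),s["time_s"],s["contact_force"])
E
```

```text
[584.45201078  97.97854346 229.68425782] -4.45139535168649 17.725 [-0.43182889  0.3486768  -0.57930965]
```

View pics/w9.png

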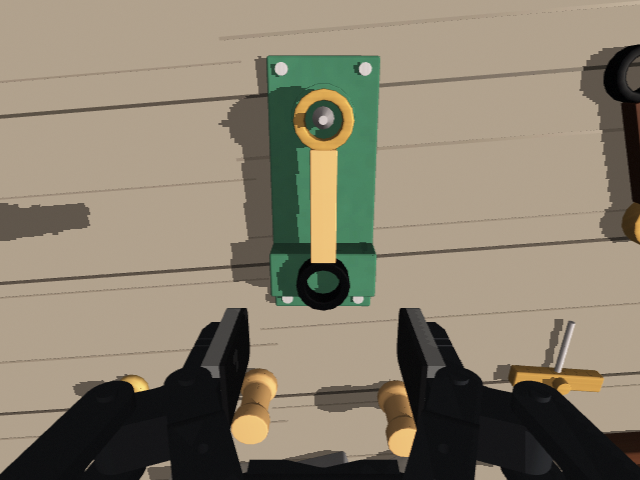

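View pics/s9.png

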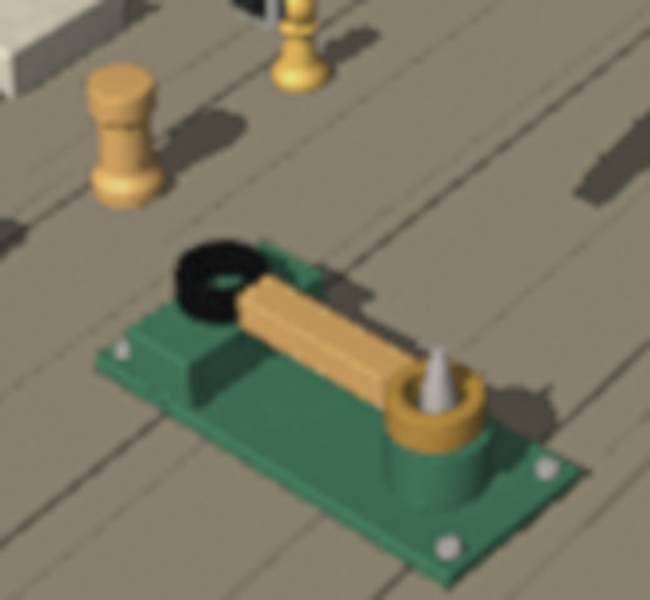

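View pics/a9full.png

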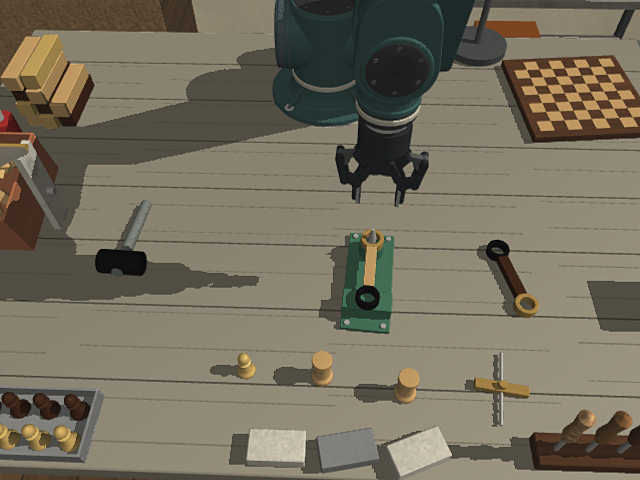

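The arm is seated with the brass eye on the pin at (323,120) and the black eye on the rest at (323,285). The spare arm hasn't moved. One numeric check before handing in.

```bash
python3 - <<'E'
from h import *
w=imaging.read_camera("wrist"); b=imaging.read_camera("side")
x=onz(w,(323.7,120),58); y=onz(w,(323,283.5),58); print(x,y,np.degrees(np.arctan2(*(y-x)[1::-1])),np.hypot(*(y-x)[:2]))
print(tri([w,b],[(323.7,120),un((435,393),220,200,5)])); print(tri([w,b],[(323,283.5),un((222,277),220,200,5)]))
s=ctrl.sense(); print(s["time_s"],s["contact_force"]); crop(w,250,80,150,130,4.5,"w10c"); crop(w,250,200,150,120,4.5,"w10d")
E
```

```text
[520.64042704 103.25948068  58.        ] [647.38804012  92.97356772  58.        ] -4.639540938313656 127.16429305266735
(array([521.20906731, 103.65993854,  57.47823671]), [[0.6, 0.7], [0.3, 0.0]])
(array([650.73187886,  93.13397297,  52.7400568 ]), [[0.5, 1.0], [0.4, 0.2]])
17.825 [ 0.21660384 -0.24679724  0.61645218]
```

View pics/w10d.png

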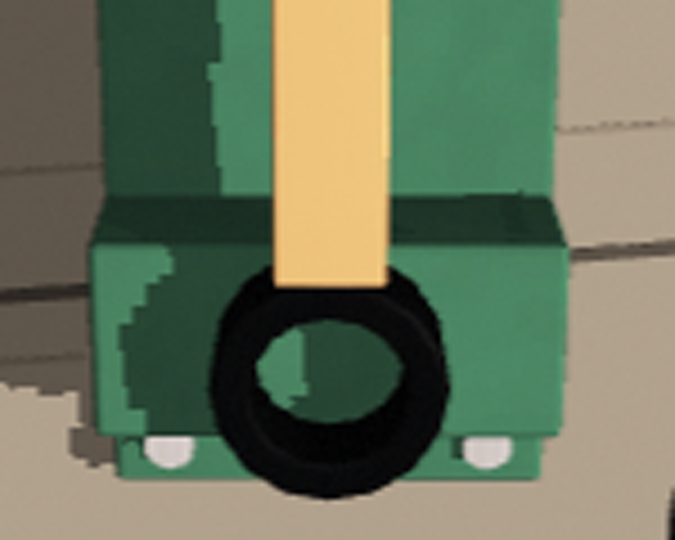

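View pics/w10c.png

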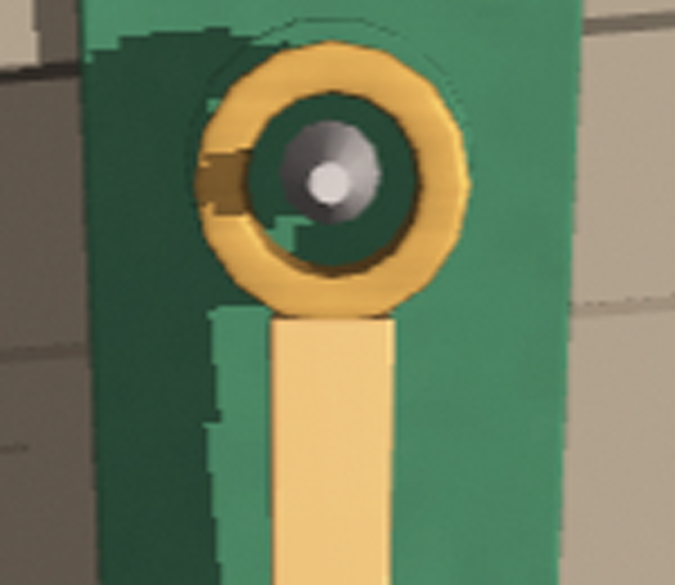

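The brass eye sits centred around the pin. The black eye is centred on the rest block and lies flat. The arm's yaw is -4.6°, against -4.4° for the stand. Handing in.

```bash
python3 -c "
from rig import ctrl
print(ctrl.hand_in())"
```

```text
the job is handed in; nothing more can be done
None
```

The maple arm is now refitted the right way round, with the brass eye over the pin and the black eye on the rest block. I gripped it across the bar, lifted it 80 mm clear of the pin and turned it about 175° end for end. I then lowered it until I felt about 4 N of contact, released it and backed the gripper off 200 mm. It was handed in at about 17.8 s.

**Final checks**
- **Brass eye:** it is centred on the pin to about 1–2 mm. Its top measured 57.5 mm, against 58 mm expected when fully seated.
- **Direction:** the arm points along -4.6° and the stand along about -4.4°, so it is straight from pin to rest within about 0.3°.
- **Clearance:** the robot was touching nothing, and the spare arm looks unmoved.

**Disagreements**
- **Black eye height:** two cameras put its top at 52.7 mm instead of 58 mm. I put this down to poor edge reading on the black ring, because the same ring read 53–54 mm before I moved it. It looks flat on the rest block in the enlarged views.
- **Early wrist picture:** one was taken before the arm had settled and read about 3.5 mm off, so I measured again.
- **Pin tip height:** it measured about 85 mm, against 80 mm stated.

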